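# Tap-centre a turned finial on the banding wheel

## Robot

A 6-joint arm with a two-finger parallel gripper is mounted at the origin on a cart in front of the work surface, level with it; the furniture and walls round the work are solid. World frame = base frame: x ahead of the robot, y to its left, z up, the work surface at z = 0. Lengths are in m, angles in rad, forces in N, time in s.
With the tool pointing down it reaches from about 0.25 to 0.8 m from the base axis. Payload 3.9 kg.
Tool frame: the origin (TCP) lies on the centre line of the jaws, within the pads' length; the fingertips stand 19 mm ahead of it and the grasp point (between the pads) is the TCP (bot.tip_extent is the distance from the TCP to the fingertips, in m); z points along the fingers, y is the line along which they close (so a half turn about z gives the same grasp; the last joint's range is limited). The gripper opens to 85 mm and grips with 20 to 120 N. Pads are 22 mm wide; open, the fingers measure 114 mm over their backs; the gripper's body (76 mm by 85 mm) begins 54 mm behind the grasp point. The pads swing forward as they close: fully open they stand 13 mm farther back than shut.
Start: joints at [-1.326, 0.26, -0.138, 1.173, 0, 1.571], TCP at [0.127, -0.509, 0.25] pointing down, gripper open.
Joint ranges: [-2.78, 2.78], [-0.83, 1.72], [-1.28, 1.37], [-1.9, 2.12], [-1.57, 1.48], [-3.14, 3.14]. Speed limits (rad/s): [2.57, 2.57, 3.14, 3.14, 3.14, 3.14].

## Interface

Orientations are given as a unit quaternion [x, y, z, w].
In Python, from bench import bot gives the robot as it stands.
- The arm moves only by the shell command python3 nudge.py [OPENING], which reads ROWS from standard input. ROWS is a JSON object whose key "moves" holds a list of rows, 1 to 8 of them, each of 4 numbers: dx, dy, dz in m, then a turn about the tool's z in rad; each row is the pose to reach, as a shift and turn from the pose commanded when the command began, along the tool's axes at that moment; what a row does not reach only later rows make up. A row lasts 1/8 s, in which the tool goes at most 0.0625 m and 0.188 rad, less where a joint would pass 70% of its speed; a pose out of reach is approached as far as the arm can. OPENING is the opening from 0.0 (shut) to 1.0 (fully open), set as the command begins (- or left out keeps the last). The fingers move at their own pace and stop on an object; the grip force is fixed at half the most. Time passes only in rows, so rows that do not move let the fingers close. It prints the time, the measured TCP pose, the force, the opening and the grip force at its end. Input that does not fit is refused with a message, and nothing moves.
- bot.observe(): the state, without advancing time (a new reading comes with each control period).
- bot.capture(name): name is "side" or "top" or "wrist"; returns a dict with "color" (400x640x3 uint8, red, green, blue), "fx", "fy", "cx", "cy" (pixels), "pose" (4x4, takes a point from camera to world coordinates); the wrist camera has in their place "hand_eye" (4x4, takes a point from camera to tool coordinates, whose origin is the TCP and whose axes are the flange's). Camera axes: x right, y down, z forward; pixel columns grow to the right and rows downward; lengths in m; the calibration is good to about 2 mm. A picture is of the moment at which its call begins: read the wrist's pose just before it. There is no depth.
- bot.sign_off(): hands the job in; it is judged then, once.
The state is a dict: "time": time; "qpos": joint angles; "dq": joint speeds; "joint_efforts": joint torques, N m; "tool_pos": TCP position; "ee_rot": TCP orientation; "wrist_force": force on the tool from outside, world axes, zero at the start; "moment": the same for the moment, N m; "width": opening from 0.0 (shut) to 1.0 (fully open); "grasp_force": force on a finger pad.
Only numpy, scipy, OpenCV 4.12 (cv2) and the standard library are available. Lean on these libraries where they do the work, as an engineer would, in place of code of your own. Each camera call takes 0.05 s, during which the arm holds its last target. There are 200 camera calls.

## Task

The turned wooden finial stands off-centre on the banding wheel, ready for lacquering: with light nudges of the fingertips low on its wide bead, slide it until it stands upright in the middle of the innermost ring on the wheel's head. Then push the wheel's handle with a fingertip to give the wheel about a quarter turn, either way, so that its other side can be looked at, and leave the finial standing centred on the resting wheel. Do not pinch, lift, tip or strike the finial, do not grip the handle, and leave the spare finials, the can and the brush where they are.

Things in the scene. Friction and masses are not known exactly. Their poses are not given: they have to be found in the camera images.
- finial: the finial on the wheel: turned brown wood, 68 mm tall, about 110 g. From below: spigot 32 mm across, 4 mm high; bead 52 mm across, side upright 7 to 12 mm up; neck 19 mm across at 22 mm; ball 41 mm across at 41 to 46 mm; small tip. Origin: centre of the underside, z up. Pushed at the bead it slides, at the ball it tips. Starts 16 to 26 mm off the wheel's axis in any direction
- wheel_centre (a point): middle of the top of the wheel's head, on its axis, 90 mm above the bench, z up, turns with it. The head: flat aluminium disc 150 mm across, 12 mm thick, with thin dark rings 62, 92 and 122 mm across; turns either way without stops on a stiff bearing (0.04 N m) and stays where left. The stand is fixed to the bench: slim grey column on a foot 144 mm across, 13 mm high
- handle: the wheel's handle: a level steel rod 9 mm thick that sticks out from under the head along the handle's own x axis (outward) to a black ball grip 24 mm across that revolves on the rod. Origin: centre of the ball, 115 mm from the wheel's axis, 71 mm above the bench. About half a newton sideways on the ball turns the wheel. It may point any way at the start
- spare_1: a spare finial of the same shape standing on the bench to the left; origin at the centre of its underside; leave it
- spare_2: a second spare finial on the bench to the left, farther away; leave it
- lacquer: a capped can 74 mm across and 105 mm tall standing on the bench to the right; origin at the centre of its underside; leave it
- brush: a brush with a wooden handle lying on the bench to the right; leave it

How it is judged:
On the way, in this order (a step that is already met when the one before it is completed fails the run):
1. the finial stands upright within 5 mm of the wheel's axis and at rest (horizontal distance between finial and wheel_centre below 0.005 m and angle between finial's own z axis and vertical below 0.05 rad and linear speed of finial below 0.02 m/s), for 0.2 s.
2. a finger pushes the handle round: touched by the fingers when it is more than 80 mm from where it began (contact force between the fingers and handle above 0.1 N and distance of handle from where it was at the start of the episode above 0.08 m).
At the end, for the whole second after the job is handed in: the finial stands upright (within 3 degrees) on the head, its middle within 5 mm of the wheel's axis, so that it lies inside the innermost ring; the wheel rests, its handle 65 to 125 degrees round from where it started; all is at rest (horizontal distance between finial and wheel_centre below 0.005 m and z of finial in the frame of wheel_centre between -0.003 and 0.003 m and angle between finial's own z axis and vertical below 0.05 rad and linear speed of each of finial, handle below 0.01 m/s and distance of handle from where it was at the start of the episode between 0.123 and 0.204 m); the robot touches nothing.
It fails at once if the finial is tipped by more than 15 degrees, lifted, or knocked off the wheel (angle between finial's own z axis and vertical above 0.27 rad or z of finial in the frame of wheel_centre above 0.008 m or z of finial in the frame of wheel_centre below -0.008 m).
It fails at once if the finial is pinched or struck: more than 10 N from the robot (contact force between any of the fingers, the arm and finial above 10 N).
It fails at once if the handle is gripped or forced: more than 15 N from the robot (contact force between any of the fingers, the arm and handle above 15 N).
It fails at once if a spare finial, the can or the brush is moved by more than 15 mm (distance of any of spare_1, spare_2, lacquer, brush from where it was at the start of the episode above 0.015 m).
It also fails if it takes over 64 s, if anything falls off the work surface, if the arm or the gripper's body presses on something with over 40 N, if the wrist force passes 120 N, or if a joint passes its speed limit or range.

## Working session

There is one attempt and no reset: what is moved stays moved. The work goes in short steps, Python scripts to look and compute and a shell command to move; the robot and the scene stay as the last step left them, time stands still between calls to the robot, and variables do not carry over. Pictures are saved under pics/ and viewed, at most 10 in all, crops included, and the job is handed in when it is done.

```bash
ls; mkdir -p pics; python3 - <<'E'
from bench import bot
import cv2, numpy as np
s=bot.observe();print(s['time'],s['tool_pos'],s['ee_rot'],s['width'],bot.tip_extent)
for n in('side','top'):
    c=bot.capture(n);cv2.imwrite(f'pics/{n}0.png',c['color'][:,:,::-1]);print(n,c['fx'],c['fy'],c['cx'],c['cy'],np.round(c['pose'],4).tolist())
E
```

```text
bench.py
nudge.py
pics
0.0 [ 0.12706125 -0.50871953  0.24946409] [ 9.92521302e-01  1.22067661e-01 -1.14359314e-04 -9.68538598e-04] 0.9999918529183549 0.019
side 418.2605871646809 418.2605871646809 318.68699099248755 194.1960384612287 [[-0.9987, 0.0134, -0.0492, 0.6415], [0.0469, 0.6202, -0.783, 0.9418], [0.02, -0.7843, -0.62, 0.8144], [0.0, 0.0, 0.0, 1.0]]
top 392.8727055771392 392.8727055771392 318.79358545375766 196.19455300165038 [[0.001, -0.9855, 0.1695, 0.406], [-0.9997, -0.0051, -0.0242, -0.0007], [0.0247, -0.1694, -0.9852, 1.0984], [0.0, 0.0, 0.0, 1.0]]
```

View pics/top0.png

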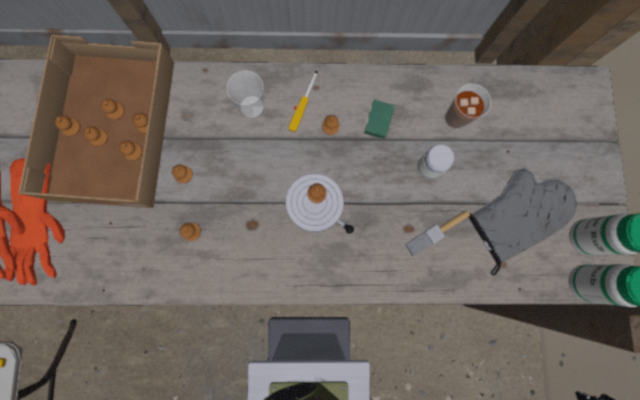

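View pics/side0.png

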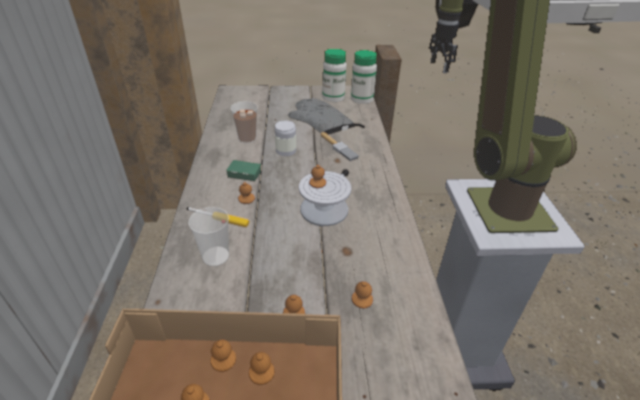

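The top view shows the wheel near (315,202), the finial near (317,192) and the handle ball near (348,229). In the side view the head is near (325,188). I'll enlarge both.

```bash
cat > h.py <<'E'
import cv2, numpy as np
from bench import bot
def ray(c,u,v,z):
    P=np.array(c['pose']);d=P[:3,:3]@np.array([(u-c['cx'])/c['fx'],(v-c['cy'])/c['fy'],1]);o=P[:3,3]
    return o+d*(z-o[2])/d[2]
def proj(c,p):
    P=np.array(c['pose']);q=P[:3,:3].T@(np.array(p)-P[:3,3]);return np.array([c['fx']*q[0]/q[2]+c['cx'],c['fy']*q[1]/q[2]+c['cy']])
def crop(img,u,v,w,h,k): return cv2.resize(img[v:v+h,u:u+w],None,fx=k,fy=k,interpolation=cv2.INTER_CUBIC)
E
python3 - <<'E'
import cv2,numpy as np
from h import *
a=cv2.imread('pics/top0.png');b=cv2.imread('pics/side0.png')
cv2.imwrite('pics/z0.png',np.hstack([crop(a,280,165,80,80,5),crop(b,285,155,80,80,5)]))
E
```

```text
(no output)
```

View pics/z0.png

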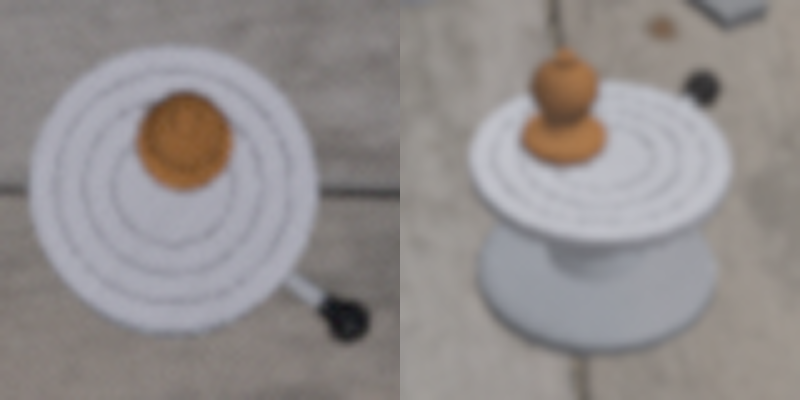

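The crop shows the disc spanning x 29–319 and y 45–332, the bead centred at (185,141) and the ball grip at (345,319).

```bash
python3 - <<'E'
from h import *
f=lambda x,y,u,v:((x+.5)/5-.5+u,(y+.5)/5-.5+v)
c=bot.capture('top');s=bot.capture('side');w=bot.capture('wrist')
print('wheel top',ray(c,*f(174,188.5,280,165),.09),'side',ray(s,*f(600,162,205,155),.09))
print('bead top',ray(c,*f(185,141,280,165),.100),'side bead',ray(s,*f(565,138,205,155),.1))
print('ball',ray(c,*f(345,319,280,165),.071),'side',ray(s,*f(703,88,205,155),.071))
print(np.round(w['hand_eye'],4).tolist(),w['fx'],w['cx'],w['cy'])
E
```

```text
wheel top [ 0.5633804  -0.01398969  0.09      ] side [ 0.56560364 -0.00581658  0.09      ]
bead top [ 0.58667705 -0.01946833  0.1       ] side bead [ 0.58536363 -0.01573307  0.1       ]
ball [ 0.49751958 -0.10412089  0.071     ] side [ 0.49580994 -0.1043408   0.071     ]
[[0.0003, -0.9545, -0.2982, 0.076], [1.0, 0.0003, -0.0002, -0.0005], [0.0002, -0.2982, 0.9545, -0.1233], [0.0, 0.0, 0.0, 1.0]] 281.6219607198115 319.6784451212129 195.07566176188155
```
Side wheel centre estimate: ellipse in side perspective; ellipse x 470..732 -> 601; y 80..242 -> 161... perspective offset and the thickness of rim visible below (front). y off ~ toward lower. Rim: top surface lower edge maybe 228. Then centre y ~155 → y shift... OK trust top ~ (0.564,-0.013). Distance ball: (-0.066,-0.090): 0.112. ok. bead offset (0.0225,-0.004): 23mm. Finial off mostly +x. Handle angle atan2(-.09,-.066)= -126°.

Estimates: wheel axis at about (0.564,-0.013), finial about 23 mm off it toward +x, handle at about -126°. I'll bring the hand to the far side, with the wrist camera facing back over the wheel.

```bash
cat >> h.py <<'E'
def go(x,y,z,yawdeg):
    from scipy.spatial.transform import Rotation as R
    s=bot.observe();M=R.from_quat(s['ee_rot']).as_matrix();p=np.array(s['tool_pos'])
    yaw=np.degrees(np.arctan2(M[1,0],M[0,0]));t=-np.radians((yawdeg-yaw+180)%360-180)
    print('t',round(s['time'],2),'yaw',round(yaw,2),'q6',s['qpos'][5],'delta',np.round(M.T@(np.array([x,y,z])-p),4),'turn',round(t,3))
def wristcam():
    from scipy.spatial.transform import Rotation as R
    s=bot.observe();T=np.eye(4);T[:3,:3]=R.from_quat(s['ee_rot']).as_matrix();T[:3,3]=s['tool_pos']
    c=bot.capture('wrist');c['pose']=T@np.array(c['hand_eye']);return c
E
echo '{"moves": [[0.048, -0.027, 0, -0.18], [0.096, -0.054, 0, -0.36], [0.144, -0.081, 0, -0.54], [0.192, -0.108, 0, -0.72], [0.24, -0.135, 0, -0.9], [0.288, -0.162, 0, -1.08], [0.336, -0.189, 0, -1.26], [0.384, -0.216, 0, -1.44]]}' | python3 nudge.py 0
python3 -c "
from h import *
go(.64,-.02,.25,171)"
```

```text
time: 1.25
tool_pos: [0.4486, -0.2053, 0.2504]
ee_rot: [0.663, 0.748, -0.0, 0.0]
wrist_force: [0.6, -0.1, -0.3]
width: 0.003
grasp_force: 0.0
t 1.25 yaw 96.88 q6 1.0216826941305077 delta [0.1611 0.2122 0.0004] turn -1.294
```

```bash
echo '{"moves": [[0.023, 0.03, 0, -0.16], [0.046, 0.06, 0, -0.32], [0.069, 0.09, 0, -0.48], [0.092, 0.12, 0, -0.65], [0.115, 0.151, 0, -0.81], [0.138, 0.182, 0, -0.98], [0.161, 0.212, 0, -1.14], [0.161, 0.212, 0, -1.294]]}' | python3 nudge.py
python3 - <<'E'
from h import *
c=wristcam();np.save('pics/p.npy',c['pose']);cv2.imwrite('pics/w1.png',c['color'][:,:,::-1]);go(.64,-.02,.25,171)
E
```

```text
time: 2.25
tool_pos: [0.6415, -0.0205, 0.2493]
ee_rot: [0.077, 0.997, 0.0, 0.0]
wrist_force: [-0.4, -0.0, 0.4]
width: -0.002
grasp_force: 0.0
t 2.3 yaw 171.25 q6 0.11931106829358291 delta [ 0.0008  0.0013 -0.0006] turn 0.004
```

View pics/w1.png

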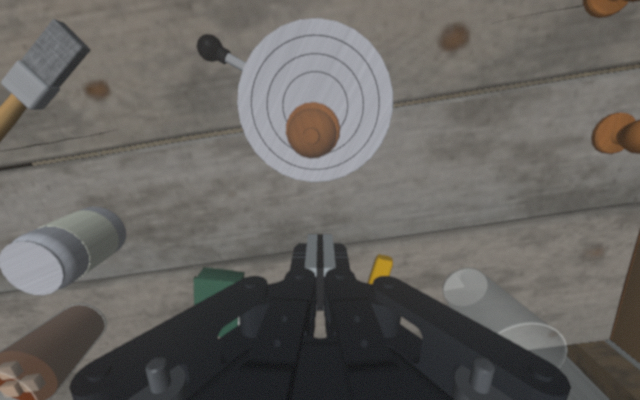

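The wrist view shows the disc spanning about x 237–393 and y 18–182, the finial near (313,130), the handle ball near (210,47) and the shut fingertips near (320,240). I'll fit silhouettes for the exact offset.

```bash
cat >> h.py <<'E'
from scipy.optimize import minimize
TH=np.linspace(0,2*np.pi,72)
def hullmask(c,circ,K=4):
    m=np.zeros((400*K,640*K),np.uint8)
    for grp in circ:
        pts=[]
        for x,y,z,r in grp: pts+=[proj(c,(x+r*np.cos(t),y+r*np.sin(t),z)) for t in TH]
        pts=((np.array(pts)+.5)*K).astype(np.float32)
        cv2.fillConvexPoly(m,cv2.convexHull(np.round(pts).astype(np.int32)),1)
    return m
def fit(c,mask,model,x0,K=4):
    M=cv2.resize(mask.astype(np.float32),None,fx=K,fy=K)>.5
    def cost(p):
        m=hullmask(c,model(*p),K)>0;return 1-(m&M).sum()/(m|M).sum()
    S=[x0]+[np.array(x0)+d for d in((.006,0),(0,.006))]
    return minimize(cost,x0,method='Nelder-Mead',options=dict(initial_simplex=S,xatol=1e-4,fatol=1e-4,maxiter=60))
fin=lambda x,y:[[(x,y,.097,.026),(x,y,.102,.026)],[(x,y,.112,.0095),(x,y,.131,.0205),(x,y,.136,.0205)]]
dsk=lambda x,y:[[(x,y,.09,.075),(x,y,.0795,.0745)]]
def measure(c,w0=(.565,-.013),f0=(.586,-.018)):
    hsv=cv2.cvtColor(c['color'],cv2.COLOR_RGB2HSV);h,s,v=[hsv[...,i].astype(int) for i in range(3)]
    def near(p,R):
        u=proj(c,(*p,.1));Y,X=np.mgrid[:400,:640];return np.hypot(X-u[0],Y-u[1])<R
    o=(s>120)&(h<25)&near(f0,60)
    g=(((s<38)&(v>115))|o)&near(w0,105)
    lab=cv2.morphologyEx(g.astype(np.uint8),cv2.MORPH_CLOSE,np.ones((5,5)));lab=cv2.morphologyEx(lab,cv2.MORPH_OPEN,np.ones((9,9)))
    a=fit(c,lab,dsk,w0);b=fit(c,o,fin,f0)
    d=b.x-a.x;print('wheel',np.round(a.x,4),round(a.fun,3),'finial',np.round(b.x,4),round(b.fun,3),'off mm',np.round(d*1e3,1),round(np.hypot(*d)*1e3,1),'ang',round(np.degrees(np.arctan2(d[1],d[0])),1))
    K=2;im=cv2.resize(c['color'],None,fx=K,fy=K)
    for mm,col in((hullmask(c,dsk(*a.x),K),(255,0,0)),(hullmask(c,fin(*b.x),K),(0,255,0))):
        cv2.drawContours(im,cv2.findContours(mm,0,2)[0],-1,col,1)
    return im[...,::-1],a.x,b.x
E
python3 - <<'E'
from h import *
c=wristcam()
im,a,b=measure(c);cv2.imwrite('pics/m1.png',im[0:440,360:900])
q=ray(c,210,47,.071);print('handle',q,np.hypot(*(q[:2]-a)),np.degrees(np.arctan2(*(q[:2]-a)[::-1])))
E
```

```text
wheel [ 0.5538 -0.0078] 0.389 finial [ 0.5865 -0.0162] 0.908 off mm [32.7 -8.4] 33.7 ang -14.4
handle [ 0.49396434 -0.10546521  0.071     ] 0.11455756890690556 -121.48341961499318
```

View pics/m1.png

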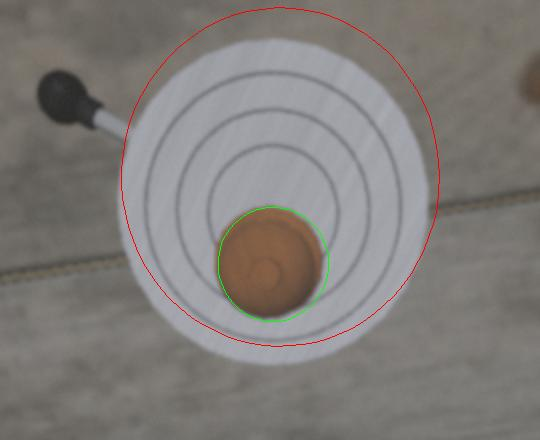

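The disc and finial masks are off because the thresholds are wrong; I'll sample the colours.

```bash
python3 - <<'E'
from h import *
im=cv2.imread('pics/w1.png');h=cv2.cvtColor(im,cv2.COLOR_BGR2HSV)
for n,(u,v) in dict(disc=(316,60),disc2=(380,110),disc3=(260,150),wood=(420,60),wood2=(260,200),wood3=(290,10),ball=(313,130),bead=(316,106),bead2=(291,120),rim=(316,178)).items(): print(n,h[v-1:v+2,u-1:u+2].reshape(-1,3).mean(0).round())
E
```

```text
disc [116.  13. 168.]
disc2 [113.  14. 162.]
disc3 [115.  12. 171.]
wood [ 18.  23. 119.]
wood2 [ 17.  17. 120.]
wood3 [ 16.  24. 116.]
ball [ 12. 119. 129.]
bead [ 12. 121. 136.]
bead2 [ 12. 109. 118.]
rim [115.  12. 170.]
```

```bash
sed -i 's/(s>120)&(h<25)/(s>65)\&(h<25)/; s/(s<38)&(v>115)/(s<38)\&(v>142)/' h.py; sed -i 's/MORPH_CLOSE,np.ones((5,5))/MORPH_CLOSE,np.ones((9,9))/;s/MORPH_OPEN,np.ones((9,9))/MORPH_OPEN,np.ones((13,13))/' h.py
python3 - <<'E'
from h import *
c=wristcam()
im,a,b=measure(c);cv2.imwrite('pics/m1.png',im[0:440,360:900])
# ring check: centre of rings in plane from edge pixels (crop coords /2)
for l,r,t,bo in((145,402,71,341),(117,430,38,None),(208,340,144,None),(177,370,108,None)):
    y=210
    print(ray(c,(360+l)/2-.25,y/2,.09)[1],ray(c,(360+r)/2-.25,y/2,.09)[1],ray(c,316.,t/2-.25,.09)[0])
q=ray(c,210,47,.071)[:2];print('handle',q,np.hypot(*(q-a)),np.degrees(np.arctan2(*(q-a)[::-1])))
E
```

```text
wheel [ 0.565  -0.0131] 0.027 finial [ 0.5857 -0.018 ] 0.109 off mm [20.7 -4.9] 21.3 ang -13.3
-0.07260087737591978 0.04881059465905022 0.503148279231285
-0.08583026260841217 0.062036627690770445 0.4903793891566111
-0.042835964936271155 0.019523206833345234 0.5328450161091162
-0.057481983308036104 0.03369472513320753 0.5179420600081917
handle [ 0.49248815 -0.10480558] 0.11687072830679805 -128.33441645771416
```

View pics/m1.png

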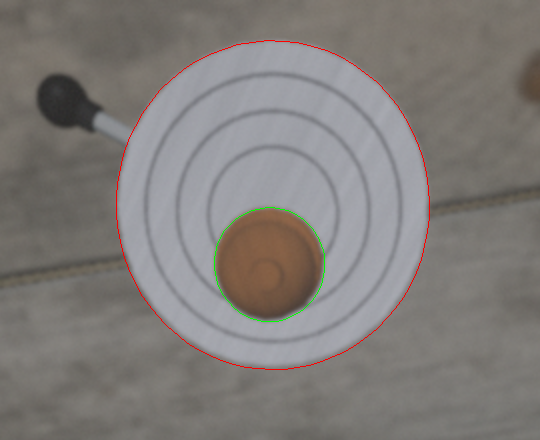

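The overlay fits well. The rings put the wheel axis at (0.5641,-0.0119) and the finial 22 mm from it at about -16°. I'll descend beyond the finial at yaw 164°.

```bash
python3 -c "
from h import *
go(.6333,-.0317,.114,164)"
```

```text
t 2.4 yaw 170.55 q6 0.12986009839390894 delta [ 0.0046 -0.0102  0.1359] turn 0.114
```

```bash
echo '{"moves": [[0.005, -0.01, 0, 0.114], [0.005, -0.01, 0.03, 0.114], [0.005, -0.01, 0.06, 0.114], [0.005, -0.01, 0.09, 0.114], [0.005, -0.01, 0.115, 0.114], [0.005, -0.01, 0.13, 0.114], [0.005, -0.01, 0.136, 0.114], [0.005, -0.01, 0.136, 0.114]]}' | python3 nudge.py
python3 - <<'E'
from h import *
c=wristcam();cv2.imwrite('pics/w2.png',c['color'][:,:,::-1]);go(.6333,-.0317,.114,164);go(.6035,-.0232,.114,164)
E
```

```text
time: 3.4
tool_pos: [0.6333, -0.0318, 0.1146]
ee_rot: [0.138, 0.99, 0.0, 0.0]
wrist_force: [0.4, -0.9, 0.2]
width: 0.002
grasp_force: 0.0
t 3.45 yaw 164.11 q6 0.22720757369914166 delta [0.0005 0.     0.0011] turn 0.002
t 3.45 yaw 164.11 q6 0.22720757369914166 delta [0.0314 0.     0.0011] turn 0.002
```

View pics/w2.png

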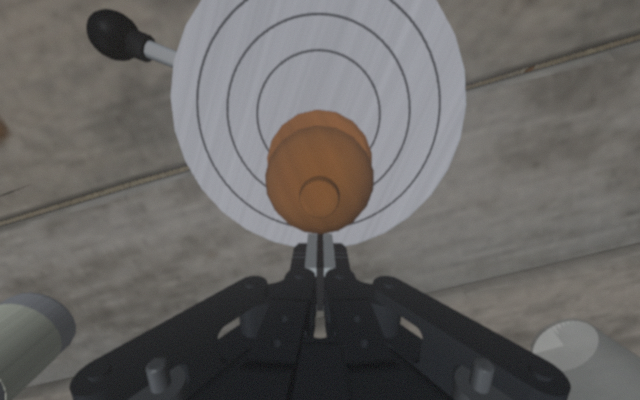

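The shut fingertips at (320,240) are in line with the finial at (320,180) and the ring centre at (319,110). I'll push slowly.

```bash
echo '{"moves": [[0.004, 0, 0.001, 0], [0.007, 0, 0.001, 0], [0.01, 0, 0.001, 0], [0.0125, 0, 0.001, 0], [0.015, 0, 0.001, 0], [0.0175, 0, 0.001, 0], [0.02, 0, 0.001, 0], [0.0225, 0, 0.001, 0]]}' | python3 nudge.py
python3 - <<'E'
from h import *
c=wristcam();im,a,b=measure(c,(.5641,-.0119),(.583,-.018));
E
```

```text
time: 4.45
tool_pos: [0.6116, -0.0256, 0.1134]
ee_rot: [0.138, 0.99, -0.0, 0.0]
wrist_force: [1.3, -0.0, 0.9]
width: 0.0
grasp_force: 0.5
wheel [ 0.5902 -0.0189] 0.391 finial [ 0.5774 -0.0151] 0.074 off mm [-12.8   3.9] 13.4 ang 163.2
```

```bash
echo '{"moves": [[0.0025, 0, 0, 0], [0.005, 0, 0, 0], [0.0075, 0, 0, 0], [0.0095, 0, 0, 0], [0.0105, 0, 0, 0], [0.0105, 0, 0, 0]]}' | python3 nudge.py
python3 - <<'E'
from h import *
c=wristcam();im,a,b=measure(c,(.5641,-.0119),(.568,-.013));cv2.imwrite('pics/m3.png',im[:500,300:1000])
E
```

```text
time: 5.25
tool_pos: [0.6012, -0.0226, 0.1132]
ee_rot: [0.138, 0.99, 0.0, -0.0]
wrist_force: [0.5, -0.7, 1.6]
width: 0.0
grasp_force: 0.3
wheel [ 0.5886 -0.0186] 0.398 finial [ 0.5662 -0.011 ] 0.113 off mm [-22.4   7.6] 23.6 ang 161.3
```

View pics/m3.png

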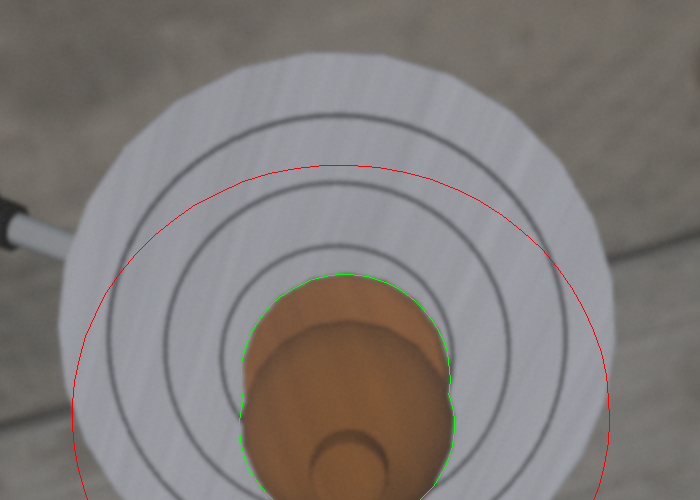

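In the crop the inner ring spans x 221–453 with its top at y 245, and the bead spans x 243–450 with its top at y 274. I'll convert these to tool-frame lengths.

```bash
cat >> h.py <<'E'
def tl(p):
    from scipy.spatial.transform import Rotation as R
    s=bot.observe();return (R.from_quat(s['ee_rot']).as_matrix().T@(np.array(p)-np.array(s['tool_pos'])))[:2]*1e3
E
python3 - <<'E'
from h import *
c=wristcam();f=lambda x,y:((x+300+.5)/2-.5,(y+.5)/2-.5)
for l,r,t,rad in((221,453,245,31),(165,509,183,46),(109,566,114,61)):
    y=350
    print('ring',(tl(ray(c,*f(l,y),.09))[1]+tl(ray(c,*f(r,y),.09))[1])/2, tl(ray(c,*f(337,t),.09))[0]-rad, 'width',tl(ray(c,*f(r,y),.09))[1]-tl(ray(c,*f(l,y),.09))[1])
print('bead',(tl(ray(c,*f(243,370),.1))[1]+tl(ray(c,*f(450,370),.1))[1])/2,tl(ray(c,*f(346,274),.097))[0]-26)
w=np.array([.5641,-.0119,.09]);print('wheel prior',tl(w))
E
```

```text
ring -0.3538650982788081 38.19364589833023 width 61.82389355155897
ring -0.3546181998869251 37.88512849400388 width 91.66991117356955
ring -0.22243369373587996 38.21097331862536 width 121.78238980975804
bead 2.0766161543900417 36.68201629534438
wheel prior [38.62137251  0.16877639]
```

Remaining offset is about 1.4 mm along the push and 2 mm sideways. I'll finish the push, back off, rise and check.

```bash
echo '{"moves": [[0.0008, 0, 0, 0], [0.0016, 0, 0, 0], [0.0016, 0, 0, 0], [-0.004, 0, 0, 0], [-0.02, 0, 0, 0], [-0.035, 0, -0.03, 0], [-0.04, 0, -0.08, 0], [-0.04, 0, -0.13, 0]]}' | python3 nudge.py; echo '{"moves": [[0, 0, 0, 0], [0, 0, 0, 0]]}' | python3 nudge.py
python3 - <<'E'
from h import *
c=wristcam();im,a,b=measure(c,(.5641,-.0119),(.565,-.011));cv2.imwrite('pics/m4.png',cv2.resize(im[:440,360:900],None,fx=1.36,fy=1.36))
E
```

```text
time: 6.35
tool_pos: [0.6402, -0.0339, 0.2441]
ee_rot: [0.138, 0.99, -0.0, -0.0]
wrist_force: [0.4, 0.2, -0.8]
width: 0.0
grasp_force: 0.0
time: 6.6
tool_pos: [0.6398, -0.0337, 0.2429]
ee_rot: [0.138, 0.99, -0.0, -0.0]
wrist_force: [-0.7, 0.4, 0.1]
width: -0.003
grasp_force: 0.0
wheel [ 0.5648 -0.0134] 0.026 finial [ 0.5647 -0.0109] 0.1 off mm [-0.1  2.5] 2.5 ang 93.0
```

View pics/m4.png

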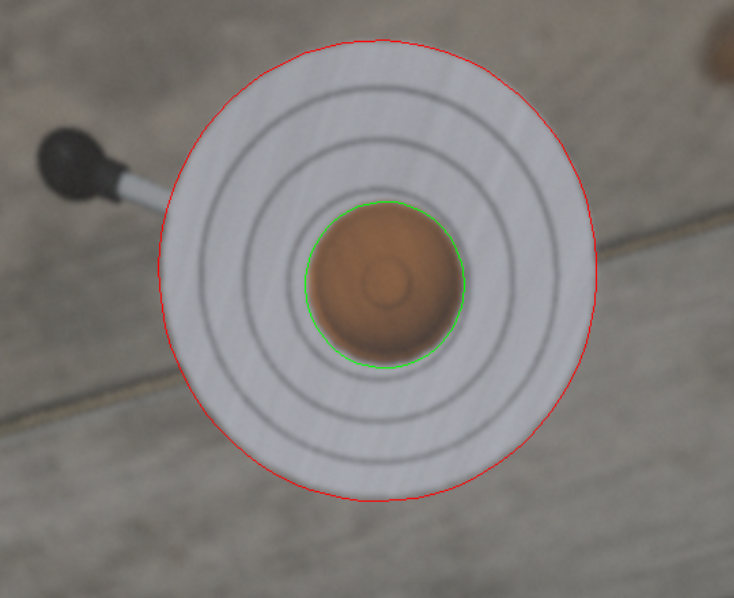

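The finial stands inside the inner ring (ring x 288–467, bead x 309–463), about 2.5 mm off toward the image's right. One more light nudge from that side, with the hand turned a quarter turn, should give margin.

```bash
echo '{"moves": [[0, 0, 0, -0.18], [0, 0, 0, -0.36], [0, 0, 0, -0.54], [0, 0, 0, -0.72], [0, 0, 0, -0.9], [0, 0, 0, -1.08], [0, 0, 0, -1.26], [0, 0, 0, -1.44]]}' | python3 nudge.py
python3 -c "
from h import *
go(.5806,.0458,.114,-106)"
```

```text
time: 7.65
tool_pos: [0.6387, -0.0336, 0.241]
ee_rot: [-0.552, 0.834, 0.001, -0.002]
wrist_force: [-0.0, 0.4, 0.5]
width: -0.002
grasp_force: 0.0
t 7.65 yaw -113.01 q6 -1.2216273258743149 delta [-0.0505  0.084   0.1272] turn -0.122
```

```bash
echo '{"moves": [[-0.025, 0.042, 0, -0.122], [-0.05, 0.084, 0, -0.122], [-0.05, 0.084, 0.03, -0.122], [-0.05, 0.084, 0.06, -0.122], [-0.05, 0.084, 0.09, -0.122], [-0.05, 0.084, 0.115, -0.122], [-0.05, 0.084, 0.127, -0.122], [-0.05, 0.084, 0.127, -0.122]]}' | python3 nudge.py
python3 -c "
from h import *
go(.5744,.0239,.114,-106)"
```

```text
time: 8.65
tool_pos: [0.5813, 0.0455, 0.1148]
ee_rot: [-0.599, 0.801, 0.001, -0.002]
wrist_force: [0.7, -0.3, -0.2]
width: 0.001
grasp_force: 0.0
t 8.65 yaw -106.36 q6 -1.2071233670642034 delta [0.0227 0.0005 0.0008] turn -0.006
```

```bash
echo '{"moves": [[0.008, 0, 0.001, 0], [0.014, 0, 0.001, 0], [0.017, 0, 0.001, 0], [0.019, 0, 0.001, 0], [0.021, 0, 0.001, 0], [0.0227, 0, 0.001, 0], [0.0227, 0, 0.001, 0], [0.0227, 0, 0.001, 0]]}' | python3 nudge.py
python3 -c "
from h import *
print(tl((.5644,-.0119,.09)))"
echo '{"moves": [[-0.02, 0, 0, 0], [-0.03, 0, -0.03, 0], [-0.03, 0, -0.08, 0], [-0.03, 0, -0.13, 0], [-0.03, 0, -0.13, 0], [-0.03, 0, -0.13, 0]]}' | python3 nudge.py
python3 - <<'E'
from h import *
c=wristcam();im,a,b=measure(c,(.5641,-.0119),(.5645,-.0125));cv2.imwrite('pics/m5.png',cv2.resize(im[:440,360:900],None,fx=1.36,fy=1.36))
E
```

```text
time: 9.65
tool_pos: [0.5762, 0.0239, 0.1152]
ee_rot: [-0.599, 0.801, 0.0, -0.0]
wrist_force: [-0.0, -0.2, -0.3]
width: 0.001
grasp_force: 0.0
[37.65008552  1.25032711]
time: 10.4
tool_pos: [0.5848, 0.0535, 0.245]
ee_rot: [-0.6, 0.8, 0.0, 0.0]
wrist_force: [-0.0, 0.2, 0.0]
width: 0.006
grasp_force: 0.0
wheel [ 0.5649 -0.0119] 0.03 finial [ 0.5644 -0.01  ] 0.109 off mm [-0.4  1.9] 2.0 ang 102.5
```

View pics/m5.png

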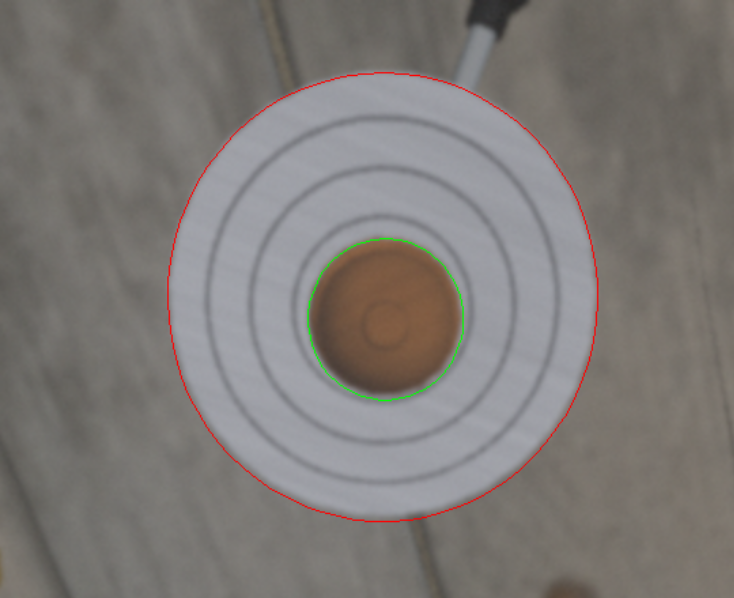

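The finial is now within about 2 mm of the axis (ring x 293–473, bead x 309–463). Next I'll go behind the handle ball and push it clockwise.

```bash
python3 -c "
from h import *
go(.5256,-.1268,.245,143.2)"
```

```text
t 10.45 yaw -106.33 q6 -1.1950864555062046 delta [ 0.1892  0.0056 -0.0008] turn 1.928
```

```bash
echo '{"moves": [[0.03, 0.001, 0, 0.18], [0.06, 0.002, 0, 0.36], [0.09, 0.003, 0, 0.54], [0.12, 0.004, 0, 0.72], [0.15, 0.005, 0, 0.9], [0.18, 0.006, 0, 1.08], [0.189, 0.006, 0, 1.26], [0.189, 0.006, 0, 1.44]]}' | python3 nudge.py
python3 -c "
from h import *
go(.5256,-.1268,.082,143.2)"
```

```text
time: 11.45
tool_pos: [0.5243, -0.1275, 0.2433]
ee_rot: [0.081, 0.997, 0.0, -0.002]
wrist_force: [0.5, 0.3, -0.4]
width: 0.0
grasp_force: 0.0
t 11.45 yaw 170.7 q6 -0.0762050970157531 delta [-0.0018  0.0008  0.1613] turn 0.48
```

```bash
echo '{"moves": [[-0.001, 0, 0, 0.16], [-0.001, 0, 0.02, 0.32], [-0.001, 0, 0.05, 0.48], [-0.001, 0, 0.08, 0.48], [-0.001, 0, 0.11, 0.48], [-0.001, 0, 0.14, 0.48], [-0.001, 0, 0.161, 0.48], [-0.001, 0, 0.161, 0.48]]}' | python3 nudge.py
python3 - <<'E'
from h import *
go(.5256,-.1268,.082,143.2);print('wheel in tool',tl((.5644,-.0119,.09)))
c=wristcam();cv2.imwrite('pics/w6.png',c['color'][:,:,::-1])
E
```

```text
time: 12.45
tool_pos: [0.5237, -0.1263, 0.0812]
ee_rot: [0.312, 0.95, -0.0, -0.004]
wrist_force: [-0.2, -0.7, 0.2]
width: 0.001
grasp_force: 0.0
t 12.45 yaw 143.63 q6 0.39802840694199876 delta [-0.0018  0.0008 -0.0008] turn 0.007
wheel in tool [ 35.11055399 116.25995449]
```

View pics/w6.png

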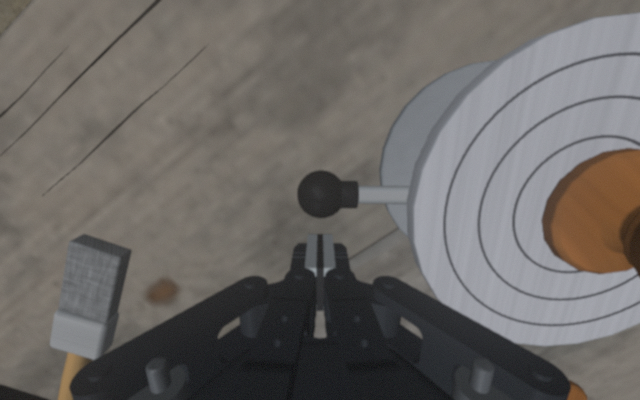

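The ball at (321,194) is square ahead of the fingertips at (320,240). That was picture 11, one past the limit of ten, so I'll work from numbers from here. I'll approach gently, then follow the arc.

```bash
echo '{"moves": [[0.004, 0, 0, 0], [0.007, 0, 0, 0], [0.009, 0, 0, 0], [0.0105, 0, 0, 0], [0.012, 0, 0, 0], [0.013, 0, 0, 0]]}' | python3 nudge.py && echo '{"moves": [[0.0058, -0.001, 0, 0.05], [0.0116, -0.0017, 0, 0.1], [0.0176, -0.0021, 0, 0.15], [0.0233, -0.0023, 0, 0.2], [0.0292, -0.0021, 0, 0.25], [0.0353, -0.0016, 0, 0.3], [0.0412, -0.0009, 0, 0.35], [0.047, 0.0002, 0, 0.4]]}' | python3 nudge.py
python3 -c "
from h import *
print('wheel in tool',tl((.5644,-.0119,.09)))"
```

```text
time: 13.25
tool_pos: [0.5161, -0.1195, 0.0843]
ee_rot: [0.312, 0.95, -0.0, 0.0]
wrist_force: [-0.4, -1.0, -0.3]
width: -0.003
grasp_force: 0.0
time: 14.25
tool_pos: [0.4784, -0.0915, 0.0843]
ee_rot: [0.495, 0.869, -0.0, 0.0]
wrist_force: [0.0, -0.7, 0.4]
width: -0.001
grasp_force: 0.2
wheel in tool [ 24.76649249 114.52771305]
```

```bash
for i in 1; do echo '{"moves": [[0.0058, -0.001, 0, 0.05], [0.0116, -0.0017, 0, 0.1], [0.0176, -0.0021, 0, 0.15], [0.0233, -0.0023, 0, 0.2], [0.0292, -0.0021, 0, 0.25], [0.0353, -0.0016, 0, 0.3], [0.0412, -0.0009, 0, 0.35], [0.047, 0.0002, 0, 0.4]]}' | python3 nudge.py; done
python3 - <<'E'
from h import *
print('wheel in tool',tl((.5644,-.0119,.09)))
c=bot.capture('top')
# dark ball blob near wheel
hsv=cv2.cvtColor(c['color'],cv2.COLOR_RGB2HSV);m=(hsv[...,2]<55).astype(np.uint8)
for st in cv2.connectedComponentsWithStats(m)[2][1:]:
    if st[4]>5 and 230<st[0]<400 and 130<st[1]<290: print(st)
E
```

```text
time: 15.25
tool_pos: [0.4546, -0.0509, 0.0843]
ee_rot: [0.658, 0.753, -0.0, 0.0]
wrist_force: [-0.6, -1.1, 0.5]
width: 0.0
grasp_force: 0.2
wheel in tool [ 23.96213567 114.05596867]
[322 199   3   5  10]
[350 204   9   2  10]
[363 204   4   8  18]
[369 204   4   6  13]
[365 220   1  10  10]
[284 241  50 159 833]
```

```bash
echo '{"moves": [[0.0058, -0.001, 0, 0.05], [0.0116, -0.0017, 0, 0.1], [0.0176, -0.0021, 0, 0.15], [0.0233, -0.0023, 0, 0.2], [0.0292, -0.0021, 0, 0.25], [0.0353, -0.0016, 0, 0.3], [0.0412, -0.0009, 0, 0.35], [0.047, 0.0002, 0, 0.4]]}' | python3 nudge.py
cat >> h.py <<'E'
def darkball(c,W=(.5644,-.0119)):
    v=c['color'].max(2);m=cv2.morphologyEx((v<50).astype(np.uint8),cv2.MORPH_OPEN,np.ones((9,9)));m[238:]=0
    n,_,st,ce=cv2.connectedComponentsWithStats(m)
    for s,p in zip(st[1:],ce[1:]):
        q=ray(c,*p,.071)[:2]-W;print(s,np.round(q,4),'r',round(np.hypot(*q),4),'ang',round(np.degrees(np.arctan2(q[1],q[0])),1))
E
python3 - <<'E'
from h import *
print('wheel in tool',tl((.5644,-.0119,.09)));darkball(wristcam())
E
```

```text
time: 16.3
tool_pos: [0.4487, -0.0044, 0.0844]
ee_rot: [0.794, 0.607, 0.0, 0.0]
wrist_force: [1.2, 0.2, 0.1]
width: -0.002
grasp_force: 0.2
wheel in tool [ 23.07910882 113.66278784]
[309 194  30  33 666] [-0.1063  0.0328] r 0.1112 ang 162.9
[311 227  13  10 124] [-0.1138  0.0211] r 0.1158 ang 169.5
```

The handle is at about 164°, so it has turned about 69°. One more arc, then back off and rise.

```bash
echo '{"moves": [[0.0058, -0.001, 0, 0.05], [0.0116, -0.0017, 0, 0.1], [0.0176, -0.0021, 0, 0.15], [0.0233, -0.0023, 0, 0.2], [0.0292, -0.0021, 0, 0.25], [0.0353, -0.0016, 0, 0.3], [0.038, -0.0013, 0, 0.325], [0.038, -0.0013, 0, 0.325]]}' | python3 nudge.py && echo '{"moves": [[-0.003, 0, 0, 0], [-0.015, 0, 0, 0], [-0.035, 0, 0, 0], [-0.04, 0, -0.03, 0], [-0.04, 0, -0.08, 0], [-0.04, 0, -0.13, 0], [-0.04, 0, -0.16, 0], [-0.04, 0, -0.16, 0]]}' | python3 nudge.py
python3 - <<'E'
from h import *
c=wristcam();darkball(c);go(.5644,-.0119,.25,164)
u=proj(c,(.5644,-.0119,.1));print(u)
E
```

```text
time: 17.35
tool_pos: [0.4572, 0.0327, 0.0843]
ee_rot: [0.882, 0.472, 0.0, 0.0]
wrist_force: [-0.1, 0.7, 0.2]
width: -0.006
grasp_force: 0.0
time: 18.35
tool_pos: [0.4357, -0.0016, 0.2466]
ee_rot: [0.882, 0.471, 0.002, 0.001]
wrist_force: [-0.6, 0.2, -0.2]
width: 0.001
grasp_force: 0.0
t 18.4 yaw 56.19 q6 2.157502626082808 delta [ 0.0635  0.1136 -0.0049] turn -1.882
[440.4784103 122.5760051]
```

```bash
python3 - <<'E'
from h import *
c=wristcam();im,a,b=measure(c,(.5641,-.0119),(.5645,-.0125))
for ang in range(120,190,5):
    t=np.radians(ang);u=proj(c,(.5644+.115*np.cos(t),-.0119+.115*np.sin(t),.071));x,y=u.round().astype(int)
    print(ang,(x,y),c['color'].max(2)[max(0,y-2):y+3,x-2:x+3].mean().round())
E
```

```text
wheel [ 0.5636 -0.0124] 0.024 finial [ 0.5665 -0.0135] 0.074 off mm [ 2.9 -1.1] 3.1 ang -20.0
120 (np.int64(331), np.int64(66)) 127.0
125 (np.int64(326), np.int64(77)) 128.0
130 (np.int64(323), np.int64(87)) 134.0
135 (np.int64(321), np.int64(97)) 136.0
140 (np.int64(319), np.int64(108)) 87.0
145 (np.int64(319), np.int64(118)) 60.0
150 (np.int64(319), np.int64(128)) 60.0
155 (np.int64(320), np.int64(138)) 137.0
160 (np.int64(322), np.int64(147)) 128.0
165 (np.int64(324), np.int64(157)) 127.0
170 (np.int64(328), np.int64(165)) 123.0
175 (np.int64(332), np.int64(174)) 128.0
180 (np.int64(336), np.int64(181)) 121.0
185 (np.int64(342), np.int64(188)) 122.0
```

The handle is at about 146°, a turn of about 87°. I'll put the camera straight above the axis to check centring without parallax.

```bash
echo '{"moves": [[-0.003, 0.03, 0, 0], [-0.006, 0.06, 0, 0], [-0.009, 0.09, 0, 0], [-0.0125, 0.114, 0, 0], [-0.0125, 0.114, 0, 0], [-0.0125, 0.114, 0, 0], [-0.0125, 0.114, 0, 0]]}' | python3 nudge.py
python3 - <<'E'
from h import *
c=wristcam();im,a,b=measure(c,(.5641,-.0119),(.5655,-.0125));print(tl((*a,.09)))
# rectify disc plane, 4 px/mm, centred on (.5644,-.0119)
N=640;k=4;src=np.float32([[0,0],[N,0],[N,N],[0,N]])
W=[proj(c,(.5644+(p[0]-320)/k/1e3,-.0119+(p[1]-320)/k/1e3,.09)) for p in src]
r=cv2.warpPerspective(c['color'],cv2.getPerspectiveTransform(np.float32(W),src),(N,N))
g=cv2.GaussianBlur(cv2.cvtColor(r,cv2.COLOR_RGB2GRAY),(0,0),3).astype(float)
for R in(46,61):
    P=[]
    for t in np.linspace(0,2*np.pi,180,endpoint=False):
        rr=np.arange(R-5,R+5,.1)*k;x=320+rr*np.cos(t);y=320+rr*np.sin(t)
        v=cv2.remap(g.astype(np.float32),x.astype(np.float32)[None],y.astype(np.float32)[None],1)[0];i=v.argmin();P.append((x[i],y[i]))
    e=cv2.fitEllipse(np.float32(P));print('ring',(np.array(e[0])-320)/k,np.array(e[1])/k)
h=cv2.cvtColor(r,cv2.COLOR_RGB2HSV);m=((h[...,0]<25)&(h[...,1]>65)).astype(np.uint8);m=cv2.morphologyEx(m,cv2.MORPH_OPEN,np.ones((9,9)))
n,_,st,ce=cv2.connectedComponentsWithStats(m);i=1+st[1:,4].argmax();print('finial',(ce[i]-320)/k,st[i]/k)
E
```

```text
time: 19.32
tool_pos: [0.5216, -0.0738, 0.2439]
ee_rot: [0.882, 0.472, -0.001, -0.001]
wrist_force: [-0.6, 0.1, -0.4]
width: -0.002
grasp_force: 0.0
wheel [ 0.564  -0.0129] 0.016 finial [ 0.566  -0.0133] 0.094 off mm [ 2.1 -0.4] 2.1 ang -12.2
[74.08498569  1.39225313]
ring [ 0.0450592  -0.75891113] [91.79124451 91.87895203]
ring [ 0.06056213 -0.75104523] [121.80900574 121.86184692]
finial [ 1.99560582 -0.55672288] [  56.25   53.75   51.75   51.75 8406.  ]
```

The finial is 2 mm off the axis, upright and at rest, and the handle has turned about 87°. I'll hand it in.

```bash
echo '{"moves": [[0, 0, 0, 0], [0, 0, 0, 0], [0, 0, 0, 0], [0, 0, 0, 0]]}' | python3 nudge.py >/dev/null; python3 -c "
from bench import bot
print(bot.sign_off())"
```

```text
the job is handed in; nothing more can be done
None
```

Job handed in: by camera the finial stands about 2 mm off the axis on the wheel, turned about 87°, and the robot is clear of everything; no verdict came back, and I viewed 11 pictures against the limit of 10.

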